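Set and lock a cam hold-down clamp on a soldering block

TASK

Slide the wooden block along the bed of the green clamp until it is fully home against the steel stop. With the red lever still up, turn the brass nut to bring the rubber foot down to the right height above the block, then flip the lever fully down so that it clamps the block with the gauge needle in the green, never letting the needle reach the red. Leave it clamped and leave the tin, the sanding block and the bottle where they are.

Things in the scene. Friction and masses are not known exactly. Their poses are not given: they have to be found in the camera images.
- clamp: Green hold-down clamp fixed to the bench; bed plate 130 (x) x 310 (y) x 10 mm thick. Origin on the bench surface straight below nut and foot. x across the bed (away from the robot), y along the bed to the stop and lever (robot's left), z up. Bed from y = -160 to +150 mm. Two guide rails 8 mm high at x = +-49 to +-57, y = -155 to +40; steel stop, 20 mm high, 90 mm wide, its face at y = +45.
- block_mid (a point): Centre of the loose wooden block (95 in x, 145 in y, 26 mm thick, about 0.2 kg), lying flat on the bed between the rails, long side along the bed (axes nearly those of the clamp). It starts 40 to 60 mm short of the stop; its own -y end face is free to be pushed. Home against the stop its centre is at y = -27 mm of the clamp frame and the foot is above it.
- block_top (a point): Centre of the block's upper face; axes of the block.
- nut_mid (a point): Centre of the brass knurled nut: 35 mm diameter, 22 mm high, vertical axis, 117 mm above the bench while the lever is up. Below it is a neck 16 mm across, down to the beam at 78 mm; the dial plate starts 27 mm from its axis, top at 93 mm. A 10 mm steel rod stands out of its top by up to 15 mm. It does not rise or sink as it turns; it goes down with the foot when the lever is flipped.
- nut (a joint): Turn of the nut, rad, 0 to 6, growing clockwise seen from above; starts at 0 to 1.6. Clockwise lowers the foot by 3 mm per rad. It stays where it is left (friction about 0.1 N m). With the lever up, the foot's underside stands 50 mm - 3 mm/rad x this value above the bench, the top of the block 36 mm.
- foot_under (a point): Centre of the underside of the round black rubber foot (24 mm diameter) below the nut. Flipping the lever fully down lowers it by 9 mm; what the block stops of this is taken up by a spring under the dial, 5 N per mm. The right height is 5 mm above the block's top with the lever up (4 to 6 mm will do), which gives about 3.7 mm of spring travel (needle at 1.1), 20 N.
- dial (a point): Centre of the flat round gauge dial (45 mm diameter) in the top of the grey yoke plate (y = +27 to +132 mm of the clamp, 30 mm wide), 93 mm above the bench while the lever is up. The sprung grey beam that carries the nut lies under it, 30 mm wide, y = -18 to +132 mm, 66 to 78 mm above the bench.
- needle (a joint): Gauge needle on the dial, rad: 0 = spring not pressed, 0.3 rad per mm of spring travel, clockwise. Yellow below 0.75 (too loose), green 0.75 to 1.45, yellow to 2.0, red from 2.0 (too tight).
- lever (a joint): Cam lever with red handle, rad: 0 = up (70 degrees above level, leaning away from the nut), 1.22 = fully down: level, pointing to +y of the clamp, against its end stop. It turns about a level axis along the clamp's x and stays where it is left (friction 0.25 N m; 3 to 8 N at the handle to flip it).
- lever_end (a point): Point on the middle line of the lever's red handle, 80 mm from the pivot. The handle runs from 52 to 97 mm from the pivot, 28 mm wide along the clamp's x and 14 mm thick.
- lever_pivot (a point): Pivot of the lever, 106 mm above the bench, at y = +120 mm of the clamp; axes of the clamp. It lies in a forked green column, 52 mm wide in x, from y = +99 to +141, 122 mm high.
- cassette_player: Grey portable cassette player, a fixed obstacle about 250 mm long (its y), 120 mm deep, 165 mm high, behind the clamp on the right; origin under its middle.
- desk_lamp: Black jointed desk lamp and its light green foot, a fixed obstacle left of the clamp: its thin post, over 300 mm high, rises about 250 mm left of the robot's middle (y near +0.25 m), about as far ahead as the clamp. The origin lies behind the post.
- tin: Round white tin with a dark lid, 58 mm diameter, 23 mm high, loose bystander; origin under its centre.
- sander: Small wooden sanding block, 60x29x18 mm, loose bystander; origin under its centre.
- bottle: Orange bottle with yellow cap, 43 mm diameter, 124 mm high, loose bystander; origin under its centre.

How it is judged:
By the outcome, as a careful person would: the job done as asked, in the order asked, and still so for the second after the job is handed in, with the robot touching nothing.
It also fails if it takes over 69 s, if anything falls off the work surface, if the arm or the gripper's body presses on something with over 40 N, if the wrist force passes 120 N, or if a joint passes its speed limit or range.

ROBOT

A 6-joint arm with a two-finger parallel gripper is mounted at the origin on a cart in front of the work surface, level with it; the furniture and walls round the work are solid. World frame = base frame: x ahead of the robot, y to its left, z up, the work surface at z = 0. Lengths are in m, angles in rad, forces in N, time in s.
With the tool pointing down it reaches from about 0.375 to 0.9 m from the base axis. Payload 3.1 kg.
Tool frame: the origin (TCP) lies at the very end of the fingers, on their centre line; the grasp point (between the pads) lies 19 mm behind it; z points along the fingers, y is the line along which they close (so a half turn about z gives the same grasp; the last joint's range is limited). The gripper opens to 87 mm and grips with 3 to 60 N. Pads are 19 mm wide; open, the fingers measure 117 mm over their backs; the gripper's body (75 mm by 190 mm) begins 51 mm behind the grasp point.
Start: joints at [-1.486, 0.527, 1.433, -0, 1.181, -0.178], TCP at [0.163, -0.603, 0.223] pointing down, gripper open.
Joint ranges: [-3.08, 3.08], [-0.75, 2.2], [0.22, 2.44], [-1.43, 4.57], [0, 2.65], [-2.85, 2.85]. Speed limits (rad/s): [2.79, 2.79, 3.14, 3.14, 3.14, 3.14].

INTERFACE

Orientations are given as a unit quaternion [x, y, z, w].
In Python, from bench import manip, vision gives the robot as it stands.
- The arm moves only by the tool move_arm, never from a script. Its argument "increments" is a list of rows, each a list of 5 numbers: the finger opening in mm, from 0 to 87, then the shift along the tool's x, y, z in mm, then the turn about the tool's z in degrees. In form: [[gripper, tx, ty, tz, turn], ...]. A call has 1 to 12 rows; each row shifts and turns the commanded pose from where the row before left it, along the tool's axes as they then stand; what a row does not reach is not made up. A row lasts 1/10 s, in which the tool goes at most 50 mm and 8.59 degrees, less where a joint would pass 70% of its speed; a pose out of reach is approached as far as the arm can. A call is refused whole if a number of a shift passes 50 or a number of a turn 8.59, either way. A call with a gripper value outside its range is refused whole. The fingers move at their own pace and stop on an object; "squeeze" is the grip in N (left out, the last holds). Time passes only in rows, so rows that do not move let the fingers close. It gives the time, the measured TCP pose, the force, the opening and the grip force at its end, in the units of the state.
- manip.sense(): the state, without advancing time (a new reading comes with each control period).
- vision.read_camera(name): name is "scene" or "side" or "wrist"; returns a dict with "pixels" (480x640x3 uint8, blue, green, red), "intrinsics" (3x3 intrinsics, pixels), "dist" ([k1, k2, p1, p2, k3] as OpenCV has them; the pictures are not rectified), "R" (3x3) and "t" (3): a world point X has camera coordinates R X + t. Camera axes: x right, y down, z forward; pixel columns grow to the right and rows downward; lengths in m; the calibration is good to about 2 mm. A picture is of the moment at which its call begins. There is no depth.
- manip.job_done(): hands the job in; it is judged then, once.
The state is a dict: "time": time; "joint_positions": joint angles; "joint_vel": joint speeds; "joint_efforts": joint torques, N m; "ee_pos": TCP position; "orientation": TCP orientation; "ft_force": force on the tool from outside, world axes, zero at the start; "moment": the same for the moment, N m; "gripper_width": opening from 0.0 (shut) to 1.0 (fully open); "grasp_force": force on a finger pad.
Only numpy, scipy, OpenCV 4.12 (cv2) and the standard library are available. Lean on these libraries where they do the work, as an engineer would, in place of code of your own. Each camera call takes 0.05 s, during which the arm holds its last target. There are 200 camera calls.

## Working session

There is one attempt and no reset: what is moved stays moved. The work goes in short steps, Python scripts to look and compute and a tool call to move; the robot and the scene stay as the last step left them, time stands still between calls to the robot, and variables do not carry over. Pictures are saved under pics/ and viewed, at most 10 in all, crops included, and the job is handed in when it is done.

Besides the shell and the picture viewer there is one more tool, called after "Call:" as a command line: name --pt "numbers of a row" for each row, then --argument value for the rest. move_arm: Moves the arm, as the interface text tells. Its arguments: {"type":"object","properties":{"increments":{"type":"array","items":{"type":"array","items":{"type":"number"}}},"squeeze":{"type":"number"}},"required":["increments"]}

```bash
mkdir -p pics; ls
python3 - <<'E'
from bench import manip, vision
import cv2,numpy as np
s=manip.sense(); print({k:np.round(v,3) for k,v in s.items()})
for n in("scene","side"):
    c=vision.read_camera(n); cv2.imwrite(f"pics/{n}0.png",c["pixels"]); print(n,c["intrinsics"],c["dist"],c["R"],c["t"],-c["R"].T@c["t"])
E
```

```text
pics
{'time': np.float64(0.0), 'joint_positions': array([-1.486,  0.528,  1.434, -0.   ,  1.181, -0.178]), 'joint_vel': array([-0.   ,  0.002,  0.003,  0.001, -0.001, -0.   ]), 'joint_efforts': array([ 1.0000e-03, -4.4004e+01, -1.7659e+01,  6.3000e-02,  5.8000e-02,
       -0.0000e+00]), 'ee_pos': array([ 0.163, -0.603,  0.222]), 'orientation': array([ 0.991,  0.131,  0.   , -0.001]), 'ft_force': array([ 0.284,  0.294, -0.568]), 'moment': array([-0.048,  0.028, -0.049]), 'grasp_force': np.float64(0.0), 'gripper_width': np.float64(1.0)}
scene [[464.00183848   0.         315.32810641]
 [  0.         464.00183848 230.42209452]
 [  0.           0.           1.        ]] [-0.03516279  0.          0.          0.          0.        ] [[ 0.64151333 -0.76710713  0.00270046]
 [-0.66093061 -0.55450056 -0.50566774]
 [ 0.38939873  0.32260778 -0.86272409]] [-0.37937073  0.45619843  0.9688853 ] [ 0.16760418 -0.35062563  1.06758999]
side [[581.44056438   0.         322.36443153]
 [  0.         581.44056438 239.36986549]
 [  0.           0.           1.        ]] [-0.02113979  0.          0.          0.          0.        ] [[ 0.99627754 -0.08554482  0.01063689]
 [-0.03567038 -0.52143453 -0.8525454 ]
 [ 0.07847729  0.84899241 -0.52254493]] [-0.61912456  0.12189455  1.26632818] [ 0.52178992 -1.06450588  0.77221957]
```

View pics/scene0.png

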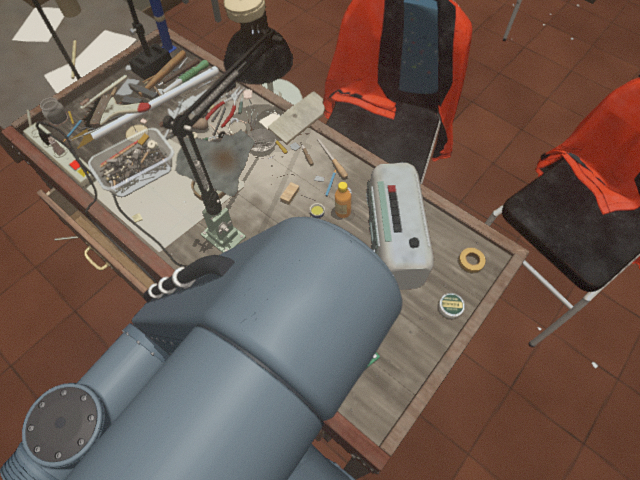

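View pics/side0.png

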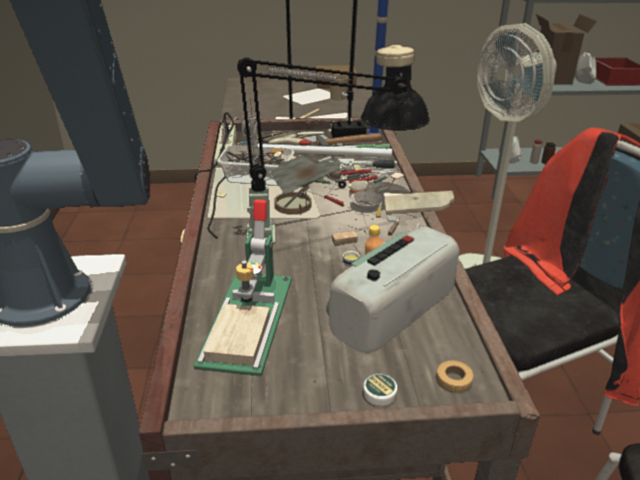

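The side view shows the clamp with its bed's near edge at about (197,366)-(262,372), the nut at (245,270) and the red lever at (260,210). The arm hides the clamp in the scene view. I'll take a rough fix from the side view first.

```bash
cat > h.py <<'E'
import cv2,numpy as np
from bench import manip,vision
def ray(c,uv):
    p=cv2.undistortPoints(np.array([[uv]],float),c["intrinsics"],np.array(c["dist"]))[0,0]
    d=c["R"].T@np.array([p[0],p[1],1.]); return -c["R"].T@c["t"],d/np.linalg.norm(d)
def onz(c,uv,z):
    o,d=ray(c,uv); return o+d*(z-o[2])/d[2]
def tri(obs):
    A=np.zeros((3,3));b=np.zeros(3)
    R=[ray(c,uv) for c,uv in obs]
    for o,d in R:
        P=np.eye(3)-np.outer(d,d);A+=P;b+=P@o
    X=np.linalg.solve(A,b)
    return X,[float(np.linalg.norm((np.eye(3)-np.outer(d,d))@(X-o))*1e3) for o,d in R]
def proj(c,X):
    r,_=cv2.Rodrigues(c["R"]); return cv2.projectPoints(np.array(X,float).reshape(-1,3),r,c["t"],c["intrinsics"],np.array(c["dist"]))[0][:,0]
def st():
    s=manip.sense(); print({k:np.round(s[k],3).tolist() for k in("time","ee_pos","orientation","ft_force","gripper_width","joint_positions")})
E
python3 - <<'E'
from h import *
c=vision.read_camera("side");im=c["pixels"]
for uv,z in[((197,366),.01),((262,372),.01),((291,278),.01),((245,266),.128),((260,210),.17),((380,395),0)]: print(uv,onz(c,uv,z).round(3))
cv2.imwrite("pics/crop1.png",cv2.resize(im[185:385,180:320],None,fx=4,fy=3,interpolation=cv2.INTER_CUBIC)[:600])
w=vision.read_camera("wrist");print(w["R"],w["t"]);s=manip.sense();print((w["R"]@s["ee_pos"]+w["t"]).round(3))
E
```

```text
(197, 366) [ 0.367 -0.256  0.01 ]
(262, 372) [ 0.487 -0.281  0.01 ]
(291, 278) [0.551 0.012 0.01 ]
(245, 266) [ 0.458 -0.107  0.128]
(260, 210) [0.488 0.044 0.17 ]
(380, 395) [ 0.695 -0.343  0.   ]
[[ 0.26054601 -0.96546042 -0.00139684]
 [-0.92574646 -0.25023869  0.28350324]
 [-0.2740607  -0.07257252 -0.95897026]] [-0.62467631 -0.03320114  0.39043695]
[-0.     0.03   0.177]
```

View pics/crop1.png

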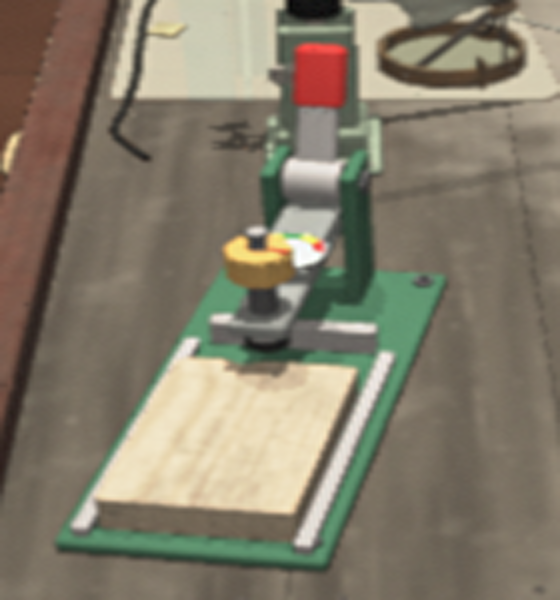

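The clamp sits near (0.457, -0.111), yawed about -12°. Next I'll raise the tool, align it with the clamp and look down with the wrist camera.

Call:
move_arm --pt "87 0 0 -12 -7.8" --pt "87 0 0 -12 -7.8" --pt "87 0 0 -12 -7.8" --pt "87 0 0 -12 -7.8" --pt "87 0 0 -12 -7.8" --pt "87 0 0 -12 -7.8" --pt "87 0 0 -12 -7.8" --pt "87 0 0 -12 -7.8"

```text
time: 1.0
ee_pos: [0.163, -0.6031, 0.3187]
orientation: [0.778, 0.628, 0.0, -0.0]
ft_force: [0.5, -0.7, -0.1]
gripper_width: 1.0
grasp_force: 0.0
```

Call:
move_arm --pt "87 45 13 0 0" --pt "87 45 13 0 0" --pt "87 45 13 0 0" --pt "87 45 13 0 0" --pt "87 45 13 0 0" --pt "87 45 13 0 0" --pt "87 45 13 0 0" --pt "87 45 13 0 0" --pt "87 45 13 0 0" --pt "87 45 13 0 0" --pt "87 45 13 0 0" --pt "87 45 13 0 0"

```text
time: 2.2
ee_pos: [0.4325, -0.108, 0.3187]
orientation: [0.78, 0.626, 0.0, 0.0]
ft_force: [-1.1, -0.9, -0.1]
gripper_width: 1.001
grasp_force: 0.0
```

Run:
```python
from h import *
st()
w=vision.read_camera("wrist");cv2.imwrite("pics/w1.png",w["pixels"]);print(w["intrinsics"],w["dist"])
np.savez("pics/w1.npz",**w)
c=vision.read_camera("side");np.savez("pics/s1.npz",**c)
c=vision.read_camera("scene");np.savez("pics/c1.npz",**c)
```

```text
{'time': 2.2, 'ee_pos': [0.433, -0.108, 0.319], 'orientation': [0.78, 0.626, 0.0, 0.0], 'ft_force': [-1.102, -0.885, -0.124], 'gripper_width': 1.001, 'joint_positions': [-0.496, 0.162, 1.725, -0.0, 1.254, -0.278]}
[[392.80714557   0.         319.88529435]
 [  0.         392.80714557 247.63819912]
 [  0.           0.           1.        ]] [-0.0843432  0.         0.         0.         0.       ]
```

View pics/w1.png

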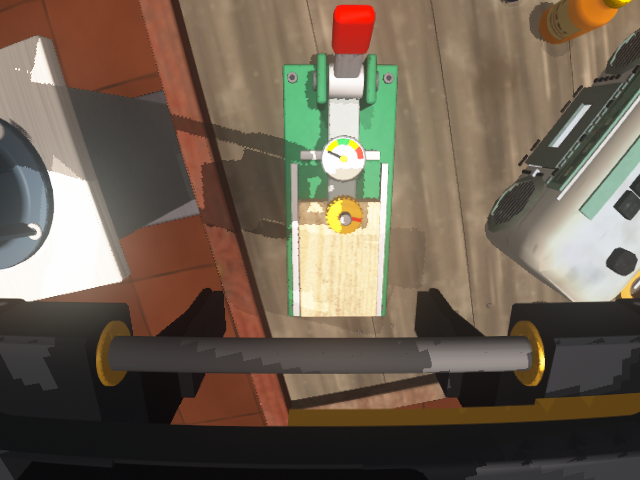

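The wrist picture shows the clamp upright in view. The nut is at (345,215) with a red mark to its right, the dial at (344,158), the lever at (353,30), the block's end at row 316 and the bed's far corners at (284,66) and (397,66). I'll shift the arm for a second view and measure by masks.

Call:
move_arm --pt "87 -20 8 -10 0" --pt "87 -20 8 -10 0" --pt "87 -20 8 -10 0" --pt "87 -20 0 0 0" --pt "87 0 0 0 0" --pt "87 0 0 0 0"

```text
time: 2.95
ee_pos: [0.4373, -0.1939, 0.3482]
orientation: [0.781, 0.625, -0.0, -0.001]
ft_force: [0.3, 0.8, 0.4]
gripper_width: 0.994
grasp_force: 0.0
```

```bash
cat >> h.py <<'E'
def blob(m):
    n,l,s,ce=cv2.connectedComponentsWithStats(m.astype(np.uint8)); k=1+np.argmax(s[1:,4]); return l==k
def feats(w):
    im=w["pixels"][:300]; h=cv2.cvtColor(im,cv2.COLOR_BGR2HSV).astype(int);H,S,V=h[...,0],h[...,1],h[...,2]
    sub=np.zeros(H.shape,bool); sub[:,250:450]=1
    f={}
    f["nut"]=blob(sub&(H>15)&(H<28)&(S>150)&(V>120))
    f["lever"]=blob(sub&((H<6)|(H>174))&(S>180)&(V>120))
    f["green"]=blob(sub&(H>60)&(H<90)&(S>100)&(V>40))
    return f,h
E
python3 - <<'E'
from h import *
st()
w=vision.read_camera("wrist");np.savez("pics/w2.npz",**w)
a=dict(np.load("pics/w1.npz")); 
C=[]
for c in(a,w):
    f,h=feats(c); o={}
    for k,m in f.items():
        cn=max(cv2.findContours(m.astype(np.uint8),cv2.RETR_EXTERNAL,cv2.CHAIN_APPROX_NONE)[0],key=cv2.contourArea)
        o[k]=cn; print(k,m.sum(),cv2.boundingRect(cn), np.round(cv2.minEnclosingCircle(cn),1) if 0 else cv2.minEnclosingCircle(cn))
    C.append(o)
nut=[cv2.minEnclosingCircle(o["nut"])[0] for o in C]
print("nut",tri(list(zip((a,w),nut))))
for c,o in zip((a,w),C):
    p=o["green"][:,0]; tl=p[np.argmin(p.sum(1))]; tr=p[np.argmax(p[:,0]-p[:,1])]
    print(tl,tr); P=[onz(c,q,.01) for q in(tl,tr)];print(np.round(P,4), np.degrees(np.arctan2(*(P[1]-P[0])[[1,0]])),np.linalg.norm(P[1]-P[0]))
cv2.imwrite("pics/w2.png",w["pixels"])
E
```

```text
{'time': 2.95, 'ee_pos': [0.437, -0.194, 0.348], 'orientation': [0.781, 0.625, -0.0, -0.001], 'ft_force': [0.268, 0.783, 0.374], 'gripper_width': 0.994, 'joint_positions': [-0.652, 0.187, 1.608, 0.0, 1.348, -0.431]}
nut 321 (337, 197, 26, 23) ((348.6428527832031, 210.35714721679688), 14.500277519226074)
lever 1853 (332, 5, 43, 49) ((353.0, 29.0), 29.206262588500977)
green 3371 (283, 54, 44, 126) ((305.5, 116.5), 64.90387725830078)Traceback (most recent call last):
  File "<stdin>", line 7, in <module>
  File "h.py", line 26, in feats
    f["lever"]=blob(sub&((H<6)|(H>174))&(S>180)&(V>120))
               ~~~~^^^^^^^^^^^^^^^^^^^^^^^^^^^^^^^^^^^^^
  File "h.py", line 20, in blob
    n,l,s,ce=cv2.connectedComponentsWithStats(m.astype(np.uint8)); k=1+np.argmax(s[1:,4]); return l==k
                                                                       ~~~~~~~~~^^^^^^^^^
    return _wrapfunc(a, 'argmax', axis=axis, out=out, **kwds)
    return bound(*args, **kwds)
ValueError: attempt to get argmax of an empty sequence
```

Run:
```python
from h import *
a=dict(np.load("pics/w1.npz"));w=dict(np.load("pics/w2.npz"))
z=lambda im,x,y:cv2.resize(im[y:y+150,x:x+100],None,fx=4,fy=4,interpolation=cv2.INTER_CUBIC)
k=np.hstack([z(a["pixels"],290,180),z(w["pixels"],290,80)]);cv2.imwrite("pics/k.png",k)
for c in(a,w):
    h=cv2.cvtColor(c["pixels"][:300],cv2.COLOR_BGR2HSV).astype(int);H,S,V=h[...,0],h[...,1],h[...,2]
    m=(H>12)&(H<30)&(S>140)&(V>70);m[:,:310]=0;m[:,390:]=0
    m=blob(cv2.morphologyEx(m.astype(np.uint8),cv2.MORPH_CLOSE,np.ones((5,5))))
    y,x=np.nonzero(m);print(m.sum(),x.min(),x.max(),y.min(),y.max())
```

```text
830 326 362 196 233
139 310 336 121 141
```

View pics/k.png

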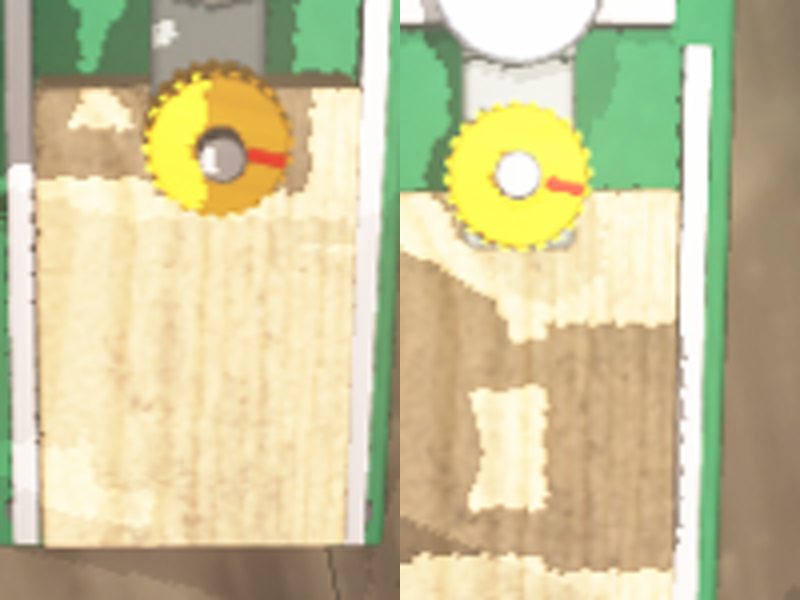

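The enlarged pair shows the nut face centred at (344.6,214.3) in view 1 and (319.9,124) in view 2. The block's far edge is at row 202 and 127.5, and the red mark points nearly along clamp +x.

Run:
```python
from h import *
a=dict(np.load("pics/w1.npz"));w=dict(np.load("pics/w2.npz"));s=dict(np.load("pics/s1.npz"))
p=lambda n,x: print(n,np.round(x[0],4),np.round(x[1],1))
p("nut top",tri([(a,(344.6,214.3)),(w,(319.9,124))]))
p("block far right",tri([(a,(379.5,202)),(w,(360,127.5))]))
for n,uv in(("nl",(301.25,316.25)),("nr",(377,316.25)),("fl",(299.25,201.25)),("fr",(379.5,202))): print("block",n,onz(a,uv,.036).round(4))
P=[onz(a,q,.01) for q in((284,65.5),(397,65.5))];print("bed far",np.round(P,4),np.linalg.norm(P[1]-P[0]))
o=onz(a,(344.6,214.3),.128);o2=onz(w,(319.9,124),.128);print(o,o2)
y=np.array([.21,.978])
P=onz(a,(353,30),.18);print("lever",P)
# view 2 bottom part
im=w["pixels"];h=cv2.cvtColor(im,cv2.COLOR_BGR2HSV).astype(int)
print(h[200:330:3,325].tolist())
```

```text
nut top [ 0.4567 -0.1104  0.1163] [0.1 0.1]
block far right [ 0.5011 -0.1228  0.0329] [0.7 0.7]
block nl [ 0.3798 -0.2425  0.036 ]
block nr [ 0.472  -0.2632  0.036 ]
block fl [ 0.4108 -0.1016  0.036 ]
block fr [ 0.5001 -0.1222  0.036 ]
bed far [[0.4269 0.0476 0.01  ]
 [0.5504 0.0207 0.01  ]] 0.1263273370983974
[ 0.4565676  -0.10787692  0.128     ] [ 0.4565546  -0.11064633  0.128     ]
lever [0.48813359 0.03131428 0.18      ]
[[26, 34, 254], [26, 30, 254], [25, 37, 253], [17, 91, 193], [17, 94, 189], [16, 93, 194], [16, 95, 193], [23, 49, 253], [22, 67, 247], [21, 74, 244], [20, 74, 242], [21, 71, 244], [20, 77, 240], [20, 78, 241], [19, 82, 236], [20, 74, 241], [64, 103, 166], [16, 79, 126], [15, 79, 129], [15, 80, 128], [15, 81, 129], [15, 79, 132], [16, 81, 138], [16, 76, 134], [15, 78, 131], [16, 81, 129], [16, 83, 129], [17, 82, 128], [16, 79, 129], [15, 79, 132], [16, 77, 135], [17, 78, 161], [17, 78, 143], [17, 77, 143], [16, 76, 144], [17, 74, 144], [16, 81, 141], [16, 78, 140], [17, 78, 161], [17, 74, 163], [17, 78, 160], [17, 78, 161], [17, 75, 164], [17, 77, 163]]
```

The clamp measures out consistently: yaw -12.2°, nut axis at (0.457,-0.1095), block end at y = -147 mm, so about 47 mm short of the stop. Now I'll go behind the block with the fingers 40 mm apart and descend.

Call:
move_arm --pt "40 -43 1 0 0" --pt "40 -42 0 0 0" --pt "40 0 0 40 0" --pt "40 0 0 40 0" --pt "40 0 0 40 0" --pt "40 0 0 40 0" --pt "40 0 0 40 0" --pt "40 0 0 40 0" --pt "40 0 0 40 0" --pt "40 0 0 20 0" --pt "40 0 0 20 0" --pt "40 0 0 5 0"

```text
time: 4.2
ee_pos: [0.4198, -0.2747, 0.0217]
orientation: [0.78, 0.626, -0.0, -0.002]
ft_force: [0.4, -0.1, 0.5]
gripper_width: 0.461
grasp_force: 0.0
```

Run:
```python
from h import *
st()
c=vision.read_camera("side");cv2.imwrite("pics/s2.png",cv2.resize(c["pixels"][180:390,170:370],None,fx=3,fy=2.8))
```

```text
{'time': 4.2, 'ee_pos': [0.42, -0.275, 0.022], 'orientation': [0.78, 0.626, -0.0, -0.002], 'ft_force': [0.352, -0.1, 0.475], 'gripper_width': 0.461, 'joint_positions': [-0.803, 0.709, 1.882, 0.0, 0.556, -0.585]}
```

View pics/s2.png

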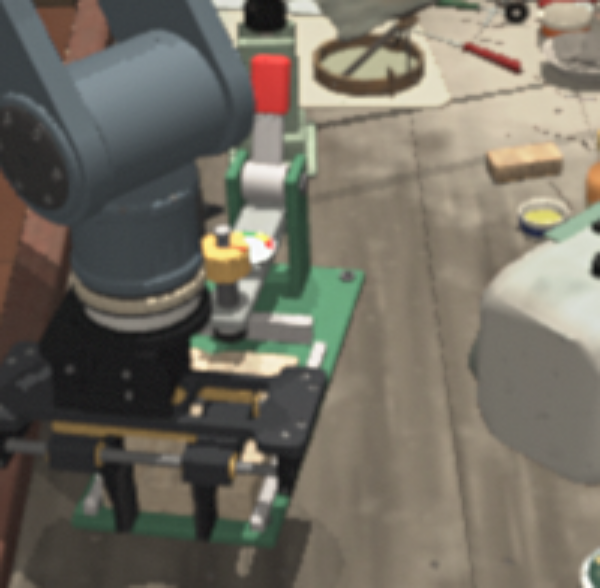

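The fingers stand behind the block at the bed's near edge with clearance all round. Now I'll push slowly.

Call:
move_arm --pt "40 6 0 0 0" --pt "40 6 0 0 0" --pt "40 4 0 0 0" --pt "40 4 0 0 0" --pt "40 4 0 0 0" --pt "40 4 0 0 0" --pt "40 4 0 0 0" --pt "40 4 0 0 0" --pt "40 4 0 0 0" --pt "40 4 0 0 0" --pt "40 4 0 0 0" --pt "40 4 0 0 0"

```text
time: 5.45
ee_pos: [0.432, -0.2252, 0.0235]
orientation: [0.78, 0.626, -0.0, -0.0]
ft_force: [0.0, -1.8, 1.4]
gripper_width: 0.461
grasp_force: 1.1
```

Call:
move_arm --pt "40 2 0 0 0" --pt "40 2 0 0 0" --pt "40 1 0 0 0" --pt "40 0 0 0 0"

```text
time: 5.85
ee_pos: [0.433, -0.2203, 0.0234]
orientation: [0.78, 0.626, 0.0, -0.0]
ft_force: [0.5, -0.4, 0.4]
gripper_width: 0.459
grasp_force: 0.3
```

Call:
move_arm --pt "40 1 0 0 0" --pt "40 1 0 0 0" --pt "40 1 0 0 0"

```text
time: 6.15
ee_pos: [0.4336, -0.2185, 0.0235]
orientation: [0.779, 0.626, -0.001, 0.0]
ft_force: [-3.7, -7.2, -0.5]
gripper_width: 0.459
grasp_force: 4.2
```

Call:
move_arm --pt "40 1 0 0 0" --pt "40 1 0 0 0"

```text
time: 6.35
ee_pos: [0.4341, -0.2186, 0.0237]
orientation: [0.779, 0.627, -0.001, 0.002]
ft_force: [-8.4, -14.2, 0.2]
gripper_width: 0.456
grasp_force: 8.0
```

Call:
move_arm --pt "40 1 0 0 0" --pt "40 1 0 0 0"

```text
time: 6.55
ee_pos: [0.4346, -0.2187, 0.0239]
orientation: [0.778, 0.628, -0.002, 0.003]
ft_force: [-11.2, -21.1, 0.3]
gripper_width: 0.463
grasp_force: 11.7
```

Contact with the stop is firm: 24 N and no further motion. I'll back off, rise and check from above.

Call:
move_arm --pt "40 -5 0 0 0" --pt "40 -15 0 0 0" --pt "40 -15 0 0 0" --pt "87 0 0 -30 0" --pt "87 0 0 -45 0" --pt "87 0 0 -45 0" --pt "87 0 0 -45 0" --pt "87 0 0 -45 0" --pt "87 0 0 -45 0" --pt "87 0 0 -35 0"

```text
time: 7.55
ee_pos: [0.4271, -0.2487, 0.3166]
orientation: [0.78, 0.626, 0.0, 0.001]
ft_force: [-0.1, -1.3, 0.4]
gripper_width: 0.966
grasp_force: 0.0
```

Call:
move_arm --pt "87 40 0 0 0" --pt "87 40 0 0 0" --pt "87 40 0 0 0" --pt "87 30 0 0 0" --pt "87 0 0 0 0" --pt "87 0 0 0 0" --pt "87 0 0 0 0"

```text
time: 8.25
ee_pos: [0.4595, -0.1026, 0.3135]
orientation: [0.78, 0.626, -0.0, 0.0]
ft_force: [0.1, -0.3, 0.3]
gripper_width: 1.001
grasp_force: 0.0
```

Run:
```python
from h import *
st()
w=vision.read_camera("wrist");np.savez("pics/w3.npz",**w)
c=vision.read_camera("side");np.savez("pics/s3.npz",**c)
uv=proj(w,[.457,-.1095,.06])[0];print(uv)
u,v=uv.astype(int)
A=cv2.resize(w["pixels"][v-100:v+100,u-70:u+70],(420,600),interpolation=cv2.INTER_CUBIC)
uv=proj(c,[.457,-.1095,.06])[0];print(uv);u,v=uv.astype(int)
B=cv2.resize(c["pixels"][v-50:v+50,u-31:u+32],(378,600),interpolation=cv2.INTER_CUBIC)
cv2.imwrite("pics/k2.png",np.hstack([A,B]))
```

```text
{'time': 8.25, 'ee_pos': [0.459, -0.103, 0.314], 'orientation': [0.78, 0.626, -0.0, 0.0], 'ft_force': [0.141, -0.271, 0.309], 'gripper_width': 1.001, 'joint_positions': [-0.458, 0.207, 1.681, -0.0, 1.253, -0.239]}
[318.36434433 213.94585636]
[246.47505381 294.39844319]
```

View pics/k2.png

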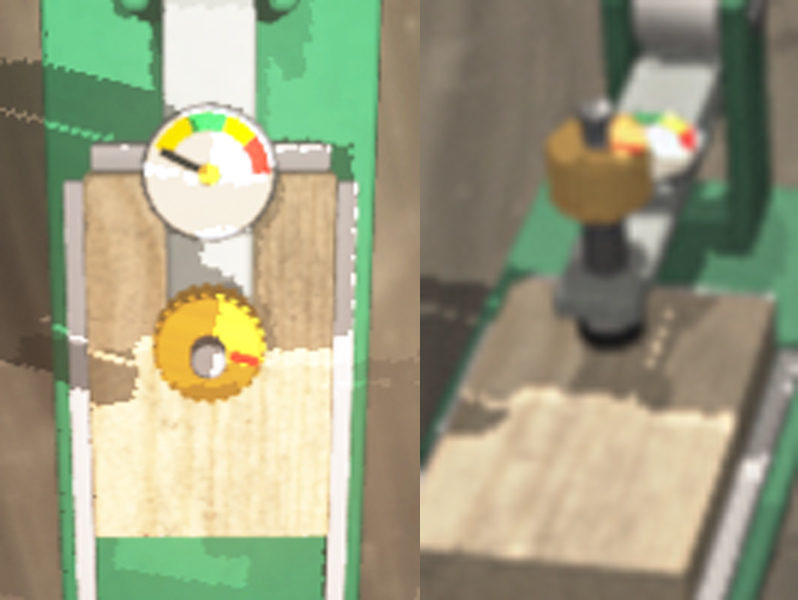

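The block now sits tight against the stop, and the needle is at zero. In the side crop the foot's lower front rim is near pixel (246.4,301.7) and the nut's lower front rim near row 281. From these I'll estimate the foot height and confirm the nut axis.

Run:
```python
from h import *
w=dict(np.load("pics/w3.npz"));c=dict(np.load("pics/s3.npz"));w2=dict(np.load("pics/w2.npz"))
print("nut tri",tri([(w,(318,227.3)),(w2,(319.9,124))]), tri([(w,(318,227.3)),(w2,(319.9,124)),(c,(244.6,266.5))]))
print(onz(w,(318,227.3),.128))
for z in(.045,.0475,.05): print("foot",z,proj(c,[.458,-.1215,z])[0])
print("nutbot",proj(c,[.458,-.127,.106])[0],"nuttop centre",proj(c,[.457,-.1095,.128])[0])
Y=np.array([.211,.977]);X=np.array([.977,-.211]);o=np.array([.457,-.1095])
for q in((-.0475,-.0995),(.0475,-.0995)): print("blk near top corner",proj(c,[*(o+q[0]*X+q[1]*Y),.036])[0])
B=c["pixels"][270:310,240:252].astype(int).sum(2)//3
print(B[20:38])
```

```text
nut tri (array([ 0.4566411 , -0.11043687,  0.11715184]), [0.056923108610024344, 0.056923108610090714]) (array([ 0.45702417, -0.10923953,  0.12762885]), [1.2327304545503701, 1.4752291927118897, 0.44367639248623697])
[ 0.45732297 -0.10791562  0.128     ]
foot 0.045 [247.25427328 303.89746601]
foot 0.0475 [247.18333174 302.91503592]
foot 0.05 [247.11224035 301.93039568]
nutbot [245.40511437 280.90621979] nuttop centre [244.47278018 266.62202116]
blk near top corner [210.64905017 333.36808186]
blk near top corner [259.2872909  338.01112099]
[[ 95  96  94  91  86  80  79  86  92  96  94  97]
 [ 95  96  96  96  95  95  94  95  96  97  95  89]
 [ 98  98  98  98  97  98  96  96  98  96  94  87]
 [ 99 101 102 102 102 101  99  99 100  98  95  84]
 [ 93  96  98  95  98  97  98 100 101 100  95  82]
 [ 89  91  93  91  92  92  96  98  95  94  90  78]
 [ 93  82  84  88  90  89  92  94  91  90  86  77]
 [105  69  65  85  93  93  95  93  89  83  76  63]
 [121  69  46  74  89  92  91  88  79  59  45  40]
 [126  79  36  41  52  55  57  54  45  32  26  38]
 [132 102  56  27  25  27  28  26  26  25  35  58]
 [140 128  88  55  35  32  33  34  38  51  68  85]
 [143 139 110  88  71  64  67  68  72  84 101 106]
 [143 139 117 105 100 101 105 104 101 105 110 110]
 [145 135 114 104 102 106 111 109 106 110 110 111]
 [141 121 104 102 104 108 110 106 105 109 110 108]
 [133 109 100 100 105 108 108 105 105 108 107 105]
 [117 105 101 103 104 107 105 104 104 107 105 104]]
```

The foot underside reads about 49.5 mm and the red mark is about 10° clockwise of +x, so the nut starts near 0.17 rad. It needs about 162° clockwise. I'll go over the nut with an 80° counter-clockwise pre-turn.

Call:
move_arm --pt "60 -7 -1 0 0" --pt "60 0 0 14 -8" --pt "60 0 0 14 -8" --pt "60 0 0 14 -8" --pt "60 0 0 14 -8" --pt "60 0 0 14 -8" --pt "60 0 0 14 -8" --pt "60 0 0 14 -8" --pt "60 0 0 14 -8" --pt "60 0 0 14 -8" --pt "60 0 0 14 -8" --pt "60 0 0 0 0"

```text
time: 9.55
ee_pos: [0.4557, -0.1087, 0.1721]
orientation: [0.196, 0.981, 0.0, -0.002]
ft_force: [0.6, -0.2, -0.9]
gripper_width: 0.69
grasp_force: 0.0
```

Run:
```python
from h import *
st()
w=vision.read_camera("wrist");np.savez("pics/w4.npz",**w)
```

```text
{'time': 9.55, 'ee_pos': [0.456, -0.109, 0.172], 'orientation': [0.196, 0.981, 0.0, -0.002], 'ft_force': [0.588, -0.188, -0.925], 'gripper_width': 0.69, 'joint_positions': [-0.473, 0.399, 1.866, -0.0, 0.88, -1.65]}
```

Call:
move_arm --pt "60 -1 0 20 0" --pt "60 0 0 20 0" --pt "60 0 0 15 0" --pt "60 0 0 10 0" --pt "60 0 0 6 0" --pt "60 0 0 0 0"

```text
time: 10.2
ee_pos: [0.4579, -0.1088, 0.1024]
orientation: [0.196, 0.981, 0.0, -0.0]
ft_force: [-0.2, -0.3, 0.6]
gripper_width: 0.691
grasp_force: 0.0
```

Call:
move_arm --pt "30 0 0 0 0" --pt "30 0 0 0 0" --pt "30 0 0 0 0" --pt "30 0 0 0 0" --pt "30 0 0 0 0" --squeeze 25

```text
time: 10.7
ee_pos: [0.4575, -0.1102, 0.1029]
orientation: [0.193, 0.981, -0.002, -0.0]
ft_force: [-3.7, -8.4, 1.5]
gripper_width: 0.371
grasp_force: 14.5
```

Call:
move_arm --pt "30 0 -1 0 0" --pt "30 0 -1 0 0" --pt "30 0 0 0 0"

```text
time: 11.0
ee_pos: [0.4574, -0.1105, 0.1029]
orientation: [0.195, 0.981, 0.0, 0.0]
ft_force: [-1.0, -0.2, 3.0]
gripper_width: 0.37
grasp_force: 25.0
```

Call:
move_arm --pt "30 0 0 0 8" --pt "30 0 0 0 8" --pt "30 0 0 0 8" --pt "30 0 0 0 8" --pt "30 0 0 0 8" --pt "30 0 0 0 8" --pt "30 0 0 0 8" --pt "30 0 0 0 8" --pt "30 0 0 0 8" --pt "30 0 0 0 0"

```text
time: 12.0
ee_pos: [0.4553, -0.1116, 0.1028]
orientation: [0.734, 0.679, -0.002, -0.001]
ft_force: [-7.1, -6.8, 5.8]
gripper_width: 0.37
grasp_force: 25.0
```

Run:
```python
from h import *
st();print(manip.sense()["moment"])
```

```text
{'time': 12.0, 'ee_pos': [0.455, -0.112, 0.103], 'orientation': [0.734, 0.679, -0.002, -0.001], 'ft_force': [-7.131, -6.765, 5.846], 'gripper_width': 0.37, 'joint_positions': [-0.477, 0.525, 1.926, -0.006, 0.693, -0.394]}
[-1.28231081  1.10516122 -0.07556186]
```

Call:
move_arm --pt "30 -1 -1 0 0" --pt "30 -0.5 -0.5 0 0" --pt "30 0 0 0 8" --pt "30 0 0 0 8" --pt "30 0 0 0 8" --pt "30 0 0 0 8" --pt "30 0 0 0 8" --pt "30 0 0 0 0"

```text
time: 12.8
ee_pos: [0.4538, -0.1111, 0.1028]
orientation: [0.922, 0.386, -0.001, -0.001]
ft_force: [-5.4, -1.3, 8.1]
gripper_width: 0.372
grasp_force: 25.0
```

Call:
move_arm --pt "30 -1 -0.5 -1 0" --pt "30 0 0 0 8" --pt "30 0 0 0 8" --pt "30 0 0 0 8" --pt "30 0 0 0 8" --pt "30 0 0 0 8" --pt "30 0 0 0 8" --pt "30 0 0 0 2" --pt "30 0 0 0 0" --pt "30 0 0 0 0"

```text
time: 13.8
ee_pos: [0.453, -0.1096, 0.1029]
orientation: [0.999, -0.04, -0.002, -0.002]
ft_force: [-1.6, 5.8, 0.6]
gripper_width: 0.367
grasp_force: 25.0
```

Run:
```python
from h import *
st();print(manip.sense()["moment"])
```

```text
{'time': 13.8, 'ee_pos': [0.453, -0.11, 0.103], 'orientation': [0.999, -0.04, -0.002, -0.002], 'ft_force': [-1.567, 5.843, 0.576], 'gripper_width': 0.367, 'joint_positions': [-0.48, 0.523, 1.931, 0.004, 0.692, 1.168]}
[ 0.99778352  0.11006293 -0.02289724]
```

Call:
move_arm --pt "30 0 -1 0 0" --pt "60 0 0 0 0" --pt "60 0 0 0 0" --pt "60 0 0 0 0" --pt "60 0 0 -15 0" --pt "60 0 0 -30 0" --pt "60 0 0 -40 0" --pt "60 0 0 -40 -8" --pt "60 0 0 -40 -8" --pt "60 0 0 -40 -8"

```text
time: 14.8
ee_pos: [0.4547, -0.1115, 0.3106]
orientation: [0.985, 0.172, 0.001, 0.001]
ft_force: [1.2, -0.3, -0.4]
gripper_width: 0.692
grasp_force: 0.0
```

Call:
move_arm --pt "20 0 0 0 -8" --pt "20 0 0 0 -8" --pt "20 0 0 0 -8" --pt "20 0 0 0 -8" --pt "20 0 0 0 -8" --pt "20 0 0 0 -8" --pt "20 0 0 0 -8" --pt "20 0 0 0 -2.3" --pt "20 0 0 0 0" --pt "20 0 0 0 0"

```text
time: 15.8
ee_pos: [0.4548, -0.1114, 0.3087]
orientation: [0.779, 0.628, 0.0, 0.0]
ft_force: [0.1, 1.0, -0.0]
gripper_width: 0.23
grasp_force: 0.0
```

Run:
```python
from h import *
st()
w=vision.read_camera("wrist");np.savez("pics/w5.npz",**w)
c=vision.read_camera("side");np.savez("pics/s5.npz",**c)
u,v=proj(w,[.457,-.05,.1])[0].astype(int);print(u-70,v-100)
A=cv2.resize(w["pixels"][v-100:v+100,u-70:u+70],(420,600),interpolation=cv2.INTER_CUBIC)
u,v=proj(c,[.457,-.1095,.08])[0].astype(int);print(u-31,v-50)
B=cv2.resize(c["pixels"][v-50:v+50,u-31:u+32],(378,600),interpolation=cv2.INTER_CUBIC)
cv2.imwrite("pics/k3.png",np.hstack([A,B]))
print((c["pixels"][290:310,240:252].astype(int).sum(2)//3))
```

```text
{'time': 15.8, 'ee_pos': [0.455, -0.111, 0.309], 'orientation': [0.779, 0.628, 0.0, 0.0], 'ft_force': [0.125, 0.993, -0.028], 'gripper_width': 0.23, 'joint_positions': [-0.48, 0.208, 1.694, -0.0, 1.238, -0.266]}
237 51
214 236
[[ 95  97  95  91  85  82  81  86  91  94 105 124]
 [ 96  96  96  96  95  94  94  94  97 105 132 149]
 [ 99  99  99  98  98  98  98  98  97 114 147 142]
 [100 101 102 102 102 100 100 101  99 103 111 102]
 [ 95  94  96  97  98  97  98 100  99  99  92  83]
 [ 89  91  90  92  92  91  92  94  94  94  89  81]
 [ 94  94  90  88  89  90  90  89  90  90  86  85]
 [114 112  98  94  92  91  91  92  90  91  89  85]
 [130 121 109 104 102 100 102 100  98  98  96  79]
 [127  96  94 108 110 108 109 108 108 106  96  67]
 [126  78  71  97 109 110 110 110 108 102  83  55]
 [129  81  50  76  94 100  98  97  96  86  62  35]
 [135  91  41  41  60  74  69  66  62  50  33  28]
 [138 100  47  23  31  39  36  34  31  29  25  47]
 [143 112  66  36  30  29  28  30  29  34  52  83]
 [142 114  88  70  64  60  58  54  57  70  85 113]
 [133 111 100  99  98  93  92  89  94 102 105 134]
 [120 108 105 106 109 108 107 104 108 108 108 135]
 [115 106 108 110 110 110 108 106 109 108 106 131]
 [107 101 105 109 111 109 107 108 107 106 106 112]]
```

View pics/k3.png

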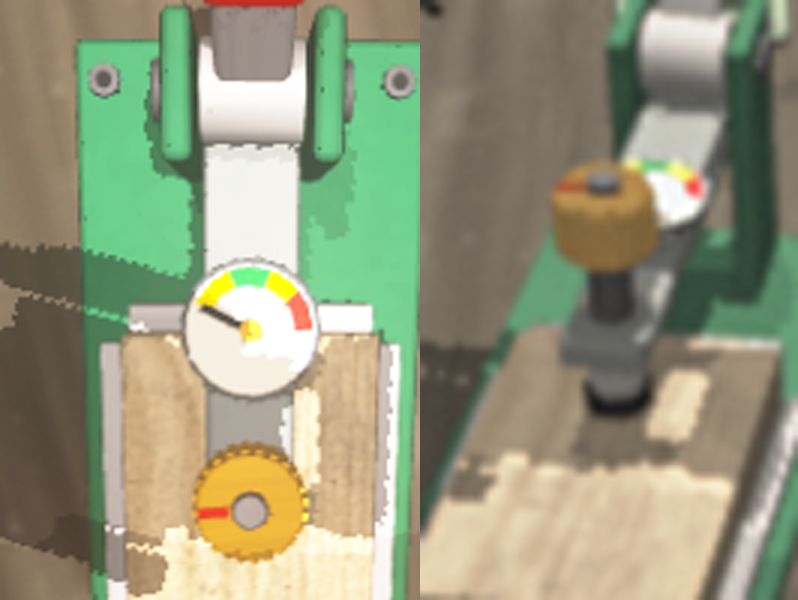

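The mark now points to -x, i.e. about 175° from +x. The foot's rim dropped 3.2 px, about 8.1 mm, so the gap is roughly 5.0-5.5 mm, within 4 to 6. The needle is still at zero and the block is home. Next I'll go to the lever's nut side with the fingers closed.

Call:
move_arm --pt "0 39 1 0 0" --pt "0 38 0 0 0" --pt "0 38 0 0 0" --pt "0 0 0 40 0" --pt "0 0 0 40 0" --pt "0 0 0 35 0" --pt "0 0 0 19 0" --pt "0 0 0 0 0" --pt "0 0 0 0 0"

```text
time: 16.8
ee_pos: [0.4803, 0.0009, 0.1748]
orientation: [0.778, 0.628, 0.0, 0.0]
ft_force: [0.7, -0.8, -0.4]
gripper_width: 0.005
grasp_force: 0.0
```

Run:
```python
from h import *
st();s=manip.sense();d=np.array(s["ee_pos"])[:2]-[.456,-.11];print("clamp x,y",d@[.977,-.211],d@[.211,.977])
c=dict(np.load("pics/s5.npz"));print("lamp post base",onz(c,(258,238),0))
phi=np.radians(np.r_[75.7:0:-5]);C=np.c_[120+70.35*np.cos(phi),106+70.35*np.sin(phi)];print(np.c_[np.diff(C[:,0]),-np.diff(C[:,1])].round(1).tolist())
w=vision.read_camera("wrist");c=vision.read_camera("side");cv2.imwrite("pics/k4.png",cv2.resize(c["pixels"][130:300,170:330],None,fx=3,fy=3))
```

```text
{'time': 16.8, 'ee_pos': [0.48, 0.001, 0.175], 'orientation': [0.778, 0.628, 0.0, 0.0], 'ft_force': [0.674, -0.783, -0.429], 'gripper_width': 0.005, 'joint_positions': [-0.231, 0.407, 1.839, 0.0, 0.895, -0.018]}
clamp x,y 0.0003268006367956218 0.11345683250254614
lamp post base [0.47478981 0.20797771 0.        ]
[[5.9, 1.8], [5.7, 2.3], [5.5, 2.8], [5.2, 3.2], [4.9, 3.7], [4.6, 4.1], [4.2, 4.5], [3.8, 4.8], [3.4, 5.1], [2.9, 5.4], [2.4, 5.6], [1.9, 5.8], [1.4, 6.0], [0.9, 6.1], [0.3, 6.1]]
```

View pics/k4.png

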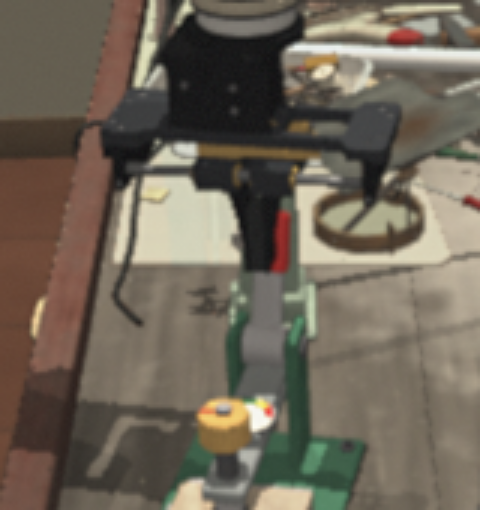

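The closed fingers are lined up just in front of the lever's handle, with the lamp clear beyond. I'll approach to contact and then follow the arc.

Call:
move_arm --pt "0 6 0 0 0" --pt "0 5 0 0 0" --pt "0 2 0 0 0" --pt "0 1.5 0 0 0"

```text
time: 17.3
ee_pos: [0.4832, 0.015, 0.175]
orientation: [0.778, 0.629, -0.0, 0.001]
ft_force: [-0.5, -3.3, 0.9]
gripper_width: 0.004
grasp_force: 1.4
```

Call:
move_arm --pt "0 5.9 0 1.8 0" --pt "0 5.7 0 2.3 0" --pt "0 5.5 0 2.8 0" --pt "0 5.2 0 3.2 0" --pt "0 4.9 0 3.7 0"

```text
time: 17.8
ee_pos: [0.4891, 0.0422, 0.1605]
orientation: [0.778, 0.628, 0.0, 0.0]
ft_force: [0.8, -3.2, 2.2]
gripper_width: 0.009
grasp_force: 1.4
```

Call:
move_arm --pt "0 4.6 0 4.1 0" --pt "0 4.2 0 4.5 0" --pt "0 3.8 0 4.8 0" --pt "0 3.4 0 5.1 0"

```text
time: 18.2
ee_pos: [0.4925, 0.0576, 0.1419]
orientation: [0.778, 0.628, 0.0, 0.0]
ft_force: [1.6, -2.6, 2.6]
gripper_width: 0.009
grasp_force: 1.7
```

Contact is steady at 3-4 N, so I'll continue down.

Call:
move_arm --pt "0 2.9 0 5.4 0" --pt "0 2.4 0 5.6 0" --pt "0 1.9 0 5.8 0" --pt "0 1.4 0 6.0 0"

```text
time: 18.6
ee_pos: [0.4943, 0.0659, 0.1192]
orientation: [0.778, 0.628, 0.0, 0.0]
ft_force: [1.7, -2.8, 5.7]
gripper_width: 0.005
grasp_force: 2.3
```

Call:
move_arm --pt "0 0.9 0 5 0" --pt "0 0 0 2 0" --pt "0 0 0 2 0" --pt "0 0 0 0 0"

```text
time: 19.0
ee_pos: [0.4945, 0.0669, 0.113]
orientation: [0.778, 0.628, 0.001, 0.001]
ft_force: [-1.1, -1.6, 24.5]
gripper_width: 0.003
grasp_force: 12.4
```

The lever is against its end stop: 24 N at a height of 113 mm, as expected. I'll withdraw and check.

Call:
move_arm --pt "0 0 0 -10 0" --pt "0 0 0 -25 0" --pt "0 0 0 -40 0" --pt "0 0 0 -40 0" --pt "0 0 0 -40 0" --pt "0 0 0 -40 0" --pt "0 -40 0 0 0" --pt "0 -40 0 0 0" --pt "0 -40 0 0 0" --pt "0 0 0 0 0" --pt "0 0 0 0 0" --pt "0 0 0 0 0"

```text
time: 20.2
ee_pos: [0.468, -0.0492, 0.3047]
orientation: [0.778, 0.628, -0.0, -0.002]
ft_force: [-0.0, 0.2, -0.5]
gripper_width: 0.005
grasp_force: 0.0
```

Run:
```python
from h import *
st()
w=vision.read_camera("wrist");A=cv2.resize(w["pixels"][0:300,220:440],(440,600),interpolation=cv2.INTER_CUBIC)
c=vision.read_camera("side");B=cv2.resize(c["pixels"][185:385,190:310],(360,600),interpolation=cv2.INTER_CUBIC)
cv2.imwrite("pics/k5.png",np.hstack([A,B]))
```

```text
{'time': 20.2, 'ee_pos': [0.468, -0.049, 0.305], 'orientation': [0.778, 0.628, -0.0, -0.002], 'ft_force': [-0.013, 0.184, -0.537], 'gripper_width': 0.005, 'joint_positions': [-0.344, 0.217, 1.693, 0.001, 1.233, -0.132]}
```

View pics/k5.png

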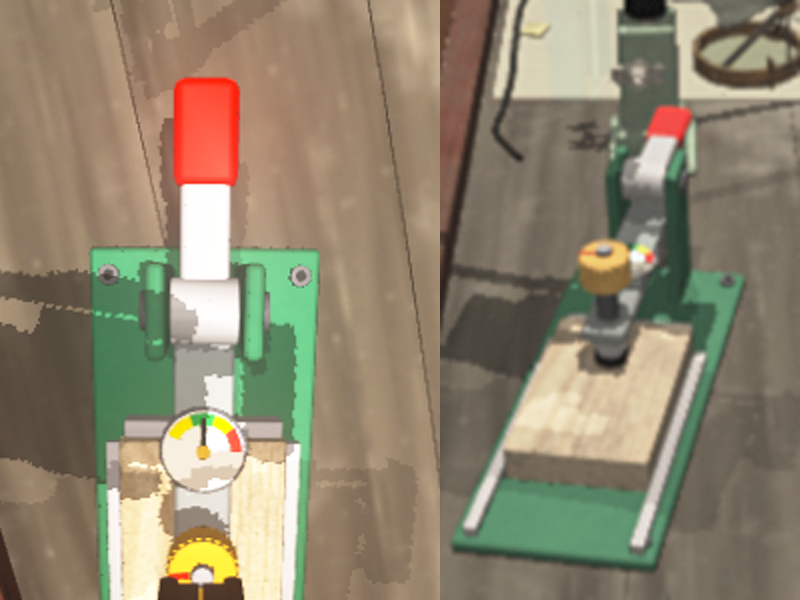

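The lever is level at about (206,130), the needle is in the middle of the green at (204,425), and the block is against the stop. The arm is clear, so I'll hand the job in.

```bash
python3 -c "
from bench import manip;print(manip.job_done())"
```

```text
the job is handed in; nothing more can be done
None
```

The job is handed in: the block is home against the stop and clamped with the lever fully down and the needle mid-green, and the tin, sanding block and bottle were never touched.

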